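# Find the dragging grinder guide slot with a feeler blade

## Robot

A 6-joint arm with a two-finger parallel gripper is mounted at the origin on the work surface. World frame = base frame: x ahead of the robot, y to its left, z up, the work surface at z = 0. Lengths are in mm, angles in rad, forces in N, time in s.
With the tool pointing down it reaches from about 350 to 875 mm from the base axis. Payload 4.2 kg.
Tool frame: the origin (TCP) lies midway between the tips of the shut fingers; the grasp point (between the pads) lies arm.grip_depth behind it (arm.grip_depth is the distance from the TCP to the grasp point, in mm); z points along the fingers, y is the direction in which the jaws open and shut (so a half turn about z gives the same grasp; the last joint's range is limited). The gripper opens to 85 mm and grips with 20 to 120 N. Pads are 22 mm wide; open, the fingers measure 114 mm over their backs; the gripper's body (76 mm by 85 mm) begins 54 mm behind the grasp point. The pads swing forward as they close: fully open they stand 13 mm farther back than shut.
Start: joints at [1.585, 0.385, 0.008, 0, -1.194, -0.259], TCP at [151.445, 606.353, 231.312] pointing down, gripper open.
Joint ranges: [-3.14, 3.14], [-1.21, 2.06], [-1.07, 1.41], [-3.16, 2.05], [-2.99, -0.16], [-3.1, 3.1]. Speed limits (rad/s): [2.79, 2.79, 3.14, 3.14, 3.14, 3.14].

## Interface

Orientations are given as a unit quaternion [x, y, z, w].
In Python, from bench import arm gives the robot as it stands.
- The arm moves only by the tool play_rows, never from a script. Its argument "motion" is one flat list of numbers, 7 for each row, row after row: the opening in per cent of the stroke, from 0 (shut) to 100 (fully open), then the shift along the world's x, y, z in cm, then the turn, a rotation vector about the world's x, y, z in degrees. A call has 1 to 5 rows; each row is the pose to reach, as a shift and turn from the pose commanded when the call began; what a row does not reach only later rows make up. A row lasts 1/8 s, in which the tool goes at most 62.5 mm and 10.7 degrees, less where a joint would pass 70% of its speed; a pose out of reach is approached as far as the arm can. A call with a gripper value outside its range is refused whole. The fingers move at their own pace and stop on an object; the grip force is fixed at half the most. Time passes only in rows, so rows that repeat a pose let the fingers close. It gives the time, the measured TCP pose, the force and the opening at its end, in the units of the state.
- arm.read_state(): the state, without advancing time (a new reading comes with each control period).
- arm.get_image(name): name is "side" or "top" or "wrist"; returns (picture, depth): 384x512x3 uint8, red, green, blue; 384x512 float32, mm along the optical axis (not along the pixel's ray), 0 where there is no reading.
- arm.camera_info(name): a dict with "fovy" (degrees; the focal length in pixels is half the picture's height over the tangent of half this angle, whatever the lens; pixels are square), "cx", "cy" (the principal point, pixels), "k1" (the pictures are not rectified: a ray, as slopes to the right and down, at radius r is drawn at 1 + k1 r^2 times it, then the intrinsics apply), "R" (3x3) and "t" (3): a world point X has camera coordinates R X + t. Camera axes: x right, y down, z forward; pixel columns grow to the right and rows downward; lengths in mm; the calibration is good to about 2 mm. A picture is of the moment at which its call begins: read the wrist's pose just before it. camera_info takes no time and is no camera call; for the wrist camera it gives the pose at the moment of the call.
- arm.job_done(): hands the job in, once; it reports no verdict.
Trained networks look in the newest picture that a camera, given by its name, has taken for a name from the list of things; names that differ only in an ending like _2 or _b are one class to them, and where a whole thing is asked for, a point or a joint stands for the part that bears it (a point fixed in the world has none). Each returns a list of dicts, best first, with "confidence" (0 to 1); they miss things now and then, are a little off and sometimes report something else, mostly with a low value. They report only what shows in the picture. A call takes as long as a camera call.
- arm.outline_of(thing, camera): "mask" (384x512 bool, what is visible of it) and "extent" ([left, top, width, height] in pixels, round what is visible of it).
- arm.place_of(thing, camera): "uv" ([column, row] in pixels: a listed point, or the origin of a listed thing).
The state is a dict: "clock": time; "joints": joint angles; "joint_vel": joint speeds; "joint_efforts": joint torques, N m; "position": TCP position; "ee_rot": TCP orientation; "contact_force": force on the tool from outside, world axes, zero at the start; "wrist_torque": the same for the moment, N m; "gripper_width": finger opening in mm.
Only numpy, scipy, OpenCV 4.12 (cv2) and the standard library are available. Lean on these libraries where they do the work, as an engineer would, in place of code of your own. Each camera call takes 0.05 s, during which the arm holds its last target.

## Task

One of the three slots in the grinder's black guide block is the one that drags, and you can only tell by feel. Take the feeler blade by its handle, slide it into the slots until you find the one where it drags, and leave it there, pushed fully home against the stop and let go. Do not ram the blade into the block, and leave the other things on the counter where they are.

Things in the scene. Friction and masses are not known exactly. Their poses are not given: they have to be found in the camera images.
- handle (a point): Centre of the feeler blade's handle: a black block 40 (x) x 20 (y) x 44 (z) mm, loose, standing on the counter; grip it across y. From its +x face runs a steel blade 110 mm long, 30 mm high, 4 mm thick, on edge in the handle's middle plane, lower edge level with the handle's underside. About 0.12 kg in all. This point is 22 mm above the underside. x points to the tip, z up.
- blade_tip (a point): The blade's rounded front end, at mid-height of the blade (15 mm above the underside), 130 mm ahead (+x) of the handle's centre. Same axes as handle.
- block: Black aluminium guide block, fixed: 90 (x) x 134 (y) x 52 (z) mm, origin at the centre of its underside, z up. Three straight slots 10 mm wide along x, at y = +42, 0, -42 mm, go down to the counter; open at the -x end with rounded lead-ins, they end at a stop face at x = +37 mm. A cover plate (underside 42 mm up) roofs them from x = -18 mm on.
- slot_1 (a point): Centre of the mouth of the slot at y = +42 mm of the block: at the block's front end (x = -45 mm), 21 mm above the counter. Axes are the block's: x points into the slot.
- slot_2 (a point): The same for the middle slot (y = 0).
- slot_3 (a point): The same for the slot at y = -42 mm.
- pad (a joint): Travel in m of a spring shoe hidden on the +y wall of one slot (a different one each time; not visible): 0 at rest, 0.003 to 0.009 with the blade alongside. In block x it ramps up from -15 mm, is full from +13 to +32 mm, leaving 1 mm. It presses the blade sideways with about 5 N, so pushing the blade past it takes about 3 to 6 N along x; in the other two slots it runs free.
- cup: White ceramic cup with a handle, 68 mm across, 62 mm high; origin at the centre of its underside. Bystander.
- dosing_tube: Clear acrylic dosing tube standing upright, 42 mm across, 110 mm high; origin at the centre of its underside. Bystander.
- tamper: Steel tamper standing on its base, 58 mm across, 90 mm high; origin at the centre of its underside. Bystander.
- burr: Flat steel burr ring, 64 mm across, 10 mm thick, lying flat; origin at the centre of its underside. Bystander.
- jar: Amber glass jar with a steel cap, 72 mm across, 120 mm high; origin at the centre of its underside. Bystander.
- brush: Bristle brush lying on the counter, 200 mm long along its x; origin beneath its middle. Bystander.

How it is judged (in metres and radians):
On the way:
1. the blade has been picked up off the counter (height (world z) of handle above 0.0235 m and contact force between the fingers and blade above 1 N), for 0.1 s.
At the end, for the whole second after the job is handed in: The blade stands upright (within 0.15 rad) along the slot (within 0.15 rad) that holds the spring shoe, shoe pushed aside by more than 1.5 mm, tip within 8 mm of the stop face, handle standing on or within 8 mm of the counter, at rest and let go; no bystander moved by more than 30 mm (value of joint pad above 0.0015 m and x of blade_tip in the frame of block above 0.029 m and height (world z) of blade_tip below 0.025 m and angle between handle's own z axis and vertical below 0.15 rad and angle between the x axis of handle and the x axis of block, either way round below 0.15 rad and height (world z) of handle below 0.03 m and linear speed of blade below 0.01 m/s); the robot touches nothing.
It fails at once if the blade is rammed into the block (more than 40 N) (contact force between blade and block above 40 N).
It fails at once if a bystander is moved by more than 30 mm (distance of any of cup, dosing_tube, tamper, burr, jar, brush from where it was at the start of the episode above 0.03 m).
It also fails if it takes over 58 s, if anything falls off the work surface, if the arm or the gripper's body presses on something with over 40 N, if the wrist force passes 120 N, or if a joint passes its speed limit or range.

## Working session

There is one attempt and no reset: what is moved stays moved. The work goes in short steps, Python scripts to look and compute and a tool call to move; the robot and the scene stay as the last step left them, time stands still between calls to the robot, and variables do not carry over. Pictures are saved under pics/ and viewed, and the job is handed in when it is done.

Besides the shell and the picture viewer there is one more tool, called after "Request:" as a command line: name --argument value ..., lists and objects as JSON in quotes. play_rows: Moves the arm, as the interface text tells. Its arguments: {"type":"object","properties":{"motion":{"type":"array","items":{"type":"number"}}},"required":["motion"]}

```bash
mkdir -p pics; ls
python3 - <<'E'
from bench import arm
import cv2
print(arm.grip_depth)
s=arm.read_state();print({k:s[k] for k in("clock","position","ee_rot","contact_force","gripper_width")})
for n in("side","top"):
    im,d=arm.get_image(n)
    cv2.imwrite(f"pics/{n}0.png",im[...,::-1])
    c=arm.camera_info(n);print(n,c)
    for t in("handle","blade_tip","block","slot_1","slot_2","slot_3"):
        try:print(t,[(x['uv'],round(x['confidence'],2)) for x in arm.place_of(t,n)])
        except Exception as e:print(t,e)
E
```

```text
pics
18.700000000000003
{'clock': 0.0, 'position': array([151.32662656, 605.79419126, 230.189507  ]), 'ee_rot': array([ 9.92504192e-01, -1.22205533e-01, -9.18400668e-05,  1.10782749e-03]), 'contact_force': array([-0.73427345, -0.0103131 ,  0.58378006]), 'gripper_width': 85.26635442823098}
side {'fovy': 57.12367570179916, 'cx': 256.4626298676994, 'cy': 192.77558777276215, 'k1': 0.026079771990782666, 'R': array([[ 0.99734357, -0.07226722, -0.00912477],
       [-0.05775386, -0.70820305, -0.70364262],
       [ 0.04438811,  0.70230043, -0.71049546]]), 't': array([-569.91350437,   89.42933368,  825.61182202])}
handle [([255.3, 328.1], 0.56), ([185.5, 150.8], 0.19)]
blade_tip [([223.1, 276.7], 0.61)]
block []
slot_1 [([227.7, 182.0], 0.76), ([244.4, 186.2], 0.68), ([262.2, 184.7], 0.6), ([327.5, 242.2], 0.49)]
slot_2 [([227.7, 182.0], 0.76), ([244.4, 186.2], 0.68), ([262.2, 184.7], 0.6), ([327.5, 242.2], 0.49)]
slot_3 [([227.7, 182.0], 0.76), ([244.4, 186.2], 0.68), ([262.2, 184.7], 0.6), ([327.5, 242.2], 0.49)]
top {'fovy': 55.80448091931602, 'cx': 258.6795589126449, 'cy': 193.82541207782603, 'k1': -0.10652055195056402, 'R': array([[ 0.02186137, -0.99974575,  0.00552338],
       [-0.99713864, -0.02220359, -0.07226016],
       [ 0.07236443, -0.00392787, -0.99737052]]), 't': array([ 28.85837289, 568.11304322, 992.1462534 ])}
handle [([373.5, 203.4], 0.69)]
blade_tip [([329.5, 218.4], 0.46)]
block [([222.8, 201.4], 0.68)]
slot_1 [([238.6, 199.4], 0.96), ([238.7, 212.4], 0.64), ([236.1, 184.4], 0.56)]
slot_2 [([238.6, 199.4], 0.96), ([238.7, 212.4], 0.64), ([236.1, 184.4], 0.56)]
slot_3 [([238.6, 199.4], 0.96), ([238.7, 212.4], 0.64), ([236.1, 184.4], 0.56)]
```

View pics/side0.png

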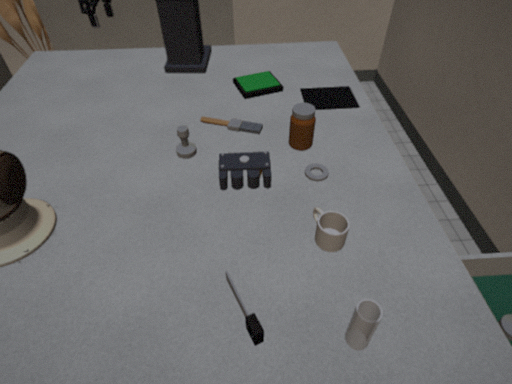

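View pics/top0.png

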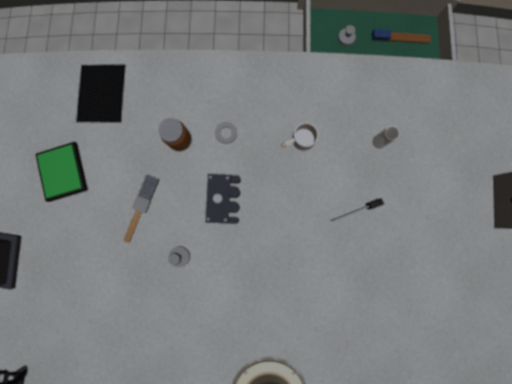

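```bash
cat > h.py <<'E'
import numpy as np,cv2
from bench import arm
def K(c):
    f=192/np.tan(np.radians(c['fovy']/2));return np.array([[f,0,c['cx']],[0,f,c['cy']],[0,0,1.]]),np.array([c['k1'],0,0,0,0.])
def ray(c,uv):
    k,d=K(c);p=cv2.undistortPoints(np.array(uv,float).reshape(-1,1,2),k,d)[:,0]
    v=np.c_[p,np.ones(len(p))]@np.array(c['R']);o=-np.array(c['R']).T@np.array(c['t']);return o,v
def onz(c,uv,z):
    o,v=ray(c,uv);return o+v*((z-o[2])/v[:,2])[:,None]
def proj(c,X):
    k,d=K(c);R=np.array(c['R']);return cv2.projectPoints(np.array(X,float).reshape(-1,1,3),cv2.Rodrigues(R)[0],np.array(c['t'],float),k,d)[0][:,0]
def cloud(c,d,m):
    v,u=np.nonzero(m&(d>0));o,r=ray(c,np.c_[u,v]);return o+r*d[v,u][:,None]
E
python3 - <<'E'
from h import *
np.set_printoptions(precision=1,suppress=True)
for n in("side","top"):
    im,d=arm.get_image(n);c=arm.camera_info(n)
    for t,z in(("handle",22),("blade_tip",15),("slot_2",21),("block",0),("cup",0),("dosing_tube",0),("tamper",0),("burr",0),("jar",0),("brush",0)):
        for x in arm.place_of(t,n): print(n,t,round(x['confidence'],2),onz(c,x['uv'],z)[0])
    for t in("handle","block"):
        for x in arm.outline_of(t,n)[:1]:
            P=cloud(c,d,x['mask']);print(n,t,'conf',x['confidence'],len(P),P.min(0),P.max(0),np.median(P,0))
            if t=="block":
                T=P[(P[:,2]>46)&(P[:,2]<60)];print(len(T),T[:,2].mean(),cv2.minAreaRect(T[:,:2].astype(np.float32)))
            else:
                T=P[(P[:,2]>30)];print('handle top',len(T),T.mean(0))
                B=P[P[:,2]>6];print('fit',cv2.fitLine(B[:,:2].astype(np.float32),cv2.DIST_HUBER,0,.01,.01).ravel())
E
```

```text
side handle 0.62 [ 545.3 -279.    22. ]
side blade_tip 0.81 [ 496.4 -165.4   15. ]
side slot_2 0.94 [594.2  97.1  21. ]
side slot_2 0.7 [501.1  96.2  21. ]
side slot_2 0.56 [545.2  93.3  21. ]
side block 0.77 [548.7 144.7   0. ]
side cup 0.77 [735.1 -92.    0. ]
side cup 0.45 [513.  380.6   0. ]
side dosing_tube 0.69 [ 727.6 -312.8    0. ]
side tamper 0.82 [386.  255.7   0. ]
side burr 0.81 [740.4 141.3   0. ]
side jar 0.93 [725.2 289.9   0. ]
side brush 0.85 [512.4 386.1   0. ]
side handle conf 0.65 607 [ 496.3 -306.6   -0.4] [ 563.6 -166.4   46.9] [ 540.4 -279.3   32.2]
handle top 391 [ 539.9 -270.9   40.1]
fit [   0.4   -0.9  530.5 -250.4]
side block conf 0.56 1765 [481.1  91.3  -1.9] [626.9 238.3  58.3] [551.6 122.   46.1]
887 52.94299422158601 ((550.5950927734375, 142.98863220214844), (85.23042297363281, 133.0511474609375), 87.79818725585938)
top handle 0.59 [ 547.5 -276.8   22. ]
top handle 0.16 [508.2  94.2  22. ]
top blade_tip 0.61 [ 497.9 -158.6   15. ]
top slot_2 0.95 [556.2 103.9  21. ]
top slot_2 0.65 [503.7  94.4  21. ]
top slot_2 0.63 [584.   99.3  21. ]
top block 0.88 [546.2 139.    0. ]
top cup 0.71 [735.3 -98.    0. ]
top dosing_tube 0.97 [ 729.2 -313.2    0. ]
top tamper 0.87 [383.  269.4   0. ]
top jar 0.9 [721.2 278.1   0. ]
top brush 0.93 [515.5 393.7   0. ]
top brush 0.67 [724.2 277.3   0. ]
top handle conf 0.49 225 [ 498.6 -314.3   -1.8] [ 564.3 -164.6   50.1] [ 542.1 -269.4   36.2]
handle top 142 [ 542.9 -271.7   41.3]
fit [   0.4   -0.9  532.1 -243.2]
top block conf 0.76 1599 [481.3  93.9  -4. ] [619.5 192.2  60.3] [550.7 141.8  51.6]
1151 52.59215441381004 ((551.4932861328125, 143.38995361328125), (84.39652252197266, 134.42677307128906), 88.0561752319336)
```

Request:
play_rows --motion '[100,2.5,-5.6,0,0,0,-10,100,5,-11.2,0,0,0,-20,100,7.5,-16.8,0,0,0,-30,100,10,-22.4,0,0,0,-40,100,12.5,-28,0,0,0,-50]'

```text
clock: 2.62
position: [277.0, 324.5, 231.6]
ee_rot: [0.847, -0.532, 0.0, -0.0]
contact_force: [1.1, 0.5, 0.8]
gripper_width: 85.2
```

Request:
play_rows --motion '[100,2.5,-5.6,0,0,0,-1,100,5,-11.2,0,0,0,-2,100,7.5,-16.8,0,0,0,-3,100,10,-22.4,0,0,0,-3,100,12.5,-28,0,0,0,-3]'

```text
clock: 3.25
position: [402.1, 44.5, 232.0]
ee_rot: [0.834, -0.552, 0.001, -0.001]
contact_force: [0.8, 2.0, 0.3]
gripper_width: 85.3
```

Request:
play_rows --motion '[100,2.5,-5.6,0,0,0,0,100,5,-11.2,0,0,0,0,100,7.5,-16.8,0,0,0,0,100,10,-22.4,0,0,0,0,100,12,-27.6,0,0,0,0]'

```text
clock: 3.88
position: [522.2, -231.9, 231.3]
ee_rot: [0.834, -0.552, 0.0, -0.0]
contact_force: [1.5, 0.6, 1.1]
gripper_width: 85.4
```

Run:
```python
from h import *
np.set_printoptions(precision=1,suppress=True)
n="wrist";c=arm.camera_info(n);im,d=arm.get_image(n);cv2.imwrite("pics/w1.png",im[...,::-1])
for t,z in(("handle",22),("blade_tip",15)):
    for x in arm.place_of(t,n): print(t,round(x['confidence'],2),x['uv'],onz(c,x['uv'],z)[0])
for x in arm.outline_of("handle",n)[:1]:
    P=cloud(c,d,x['mask']);print(P.min(0),P.max(0),x['extent'])
    T=P[(P[:,2]>39)];print('handle top',len(T),T.mean(0),cv2.minAreaRect(T[:,:2].astype(np.float32)))
    B=P[(P[:,2]>20)&(P[:,2]<35)];l=cv2.fitLine(B[:,:2].astype(np.float32),cv2.DIST_HUBER,0,.01,.01).ravel();print('blade fit',len(B),l,np.degrees(np.arctan2(l[1],l[0])))
```

```text
handle 0.59 [250.0, 113.0] [ 552.4 -286.    22. ]
blade_tip 0.69 [251.7, 218.4] [ 497.6 -160.5   15. ]
[ 496.7 -307.    -1.3] [ 563.2 -164.9   46.8] [244.6, 92.8, 17.9, 130.0]
handle top 643 [ 547.7 -285.6   44.3] ((547.3952026367188, -285.1695556640625), (19.01378059387207, 38.9002571105957), 22.550569534301758)
blade fit 253 [   0.4   -0.9  519.4 -216.9] -67.17307
```

View pics/w1.png

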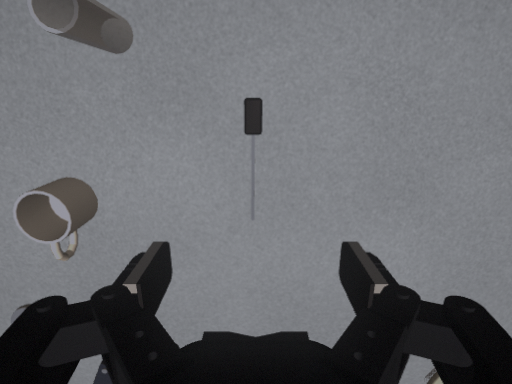

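Request:
play_rows --motion '[100,2.5,-5.3,-2,0,0,0,100,2.5,-5.3,-8,0,0,0,100,2.5,-5.3,-14,0,0,0,100,2.5,-5.3,-19,0,0,0,100,2.5,-5.3,-22.1,0,0,0]'

```text
clock: 4.7
position: [545.1, -280.7, 8.2]
ee_rot: [0.834, -0.551, -0.002, 0.0]
contact_force: [-0.2, -0.1, 0.1]
gripper_width: 85.7
```

Request:
play_rows --motion '[0,0,0,0,0,0,0,0,0,0,0,0,0,0,0,0,0,0,0,0,0,0,0,0,0,0,0,0]'

```text
clock: 5.2
position: [547.7, -282.9, 12.4]
ee_rot: [0.834, -0.552, 0.002, -0.001]
contact_force: [1.0, -0.4, 2.0]
gripper_width: 19.2
```

Request:
play_rows --motion '[0,0,0,0.7,0,0,0,0,0,0,1.5,0,0,0,0,0,0,3,0,0,0,0,0,3,8,0,0,-8,0,0,8,12,0,0,-16]'

```text
clock: 5.82
position: [547.0, -204.2, 131.8]
ee_rot: [0.747, -0.665, 0.001, -0.0]
contact_force: [1.1, -0.6, -0.7]
gripper_width: 19.5
```

Request:
play_rows --motion '[0,0,6,2,0,0,-7,0,0,12,5,0,0,-7,0,0,18,8,0,0,-7,0,0,24,8,0,0,-7,0,0,30,8,0,0,-7]'

```text
clock: 6.45
position: [546.3, 94.1, 211.4]
ee_rot: [-0.707, 0.707, -0.001, 0.001]
contact_force: [0.9, -1.1, -1.2]
gripper_width: 18.9
```

Request:
play_rows --motion '[0,0,6,2,0,0,0,0,0,12,2,0,0,0,0,0,16,2,0,0,0,0,0,16,2,0,0,0]'

```text
clock: 6.95
position: [546.0, 254.7, 229.7]
ee_rot: [0.708, -0.706, -0.0, -0.0]
contact_force: [0.7, -0.4, -0.8]
gripper_width: 19.6
```

Run:
```python
from h import *
np.set_printoptions(precision=2,suppress=True)
n="wrist";s=arm.read_state();print(s['position'],s['gripper_width']);c=arm.camera_info(n);im,d=arm.get_image(n);cv2.imwrite("pics/w2.png",im[...,::-1])
np.savez('w2.npz',im=im,d=d,R=c['R'],t=c['t'],i=[c['fovy'],c['cx'],c['cy'],c['k1']])
for t,z in(("slot_2",21),("block",0)):
    for x in arm.place_of(t,n): print(t,round(x['confidence'],2),x['uv'],onz(c,x['uv'],z)[0])
o=arm.outline_of("block",n)
for x in o[:1]:
    P=cloud(c,d,x['mask']);T=P[(P[:,2]>48)&(P[:,2]<58)];print(len(T),T[:,2].mean(),cv2.minAreaRect(T[:,:2].astype(np.float32)),x['extent'])
```

```text
[545.97 254.7  229.69] 19.629278447251497
slot_2 0.87 [250.9, 17.2] [551.77  93.64  21.  ]
slot_2 0.82 [291.1, 18.5] [508.46  94.71  21.  ]
slot_2 0.8 [214.2, 14.4] [591.16  91.07  21.  ]
block 0.87 [249.1, 64.0] [554.22 138.    -0.  ]
8393 52.83875588365641 ((551.7962646484375, 152.54891967773438), (63.44721603393555, 133.72427368164062), 88.93682098388672) [182.2, 6.4, 135.4, 101.2]
```

View pics/w2.png

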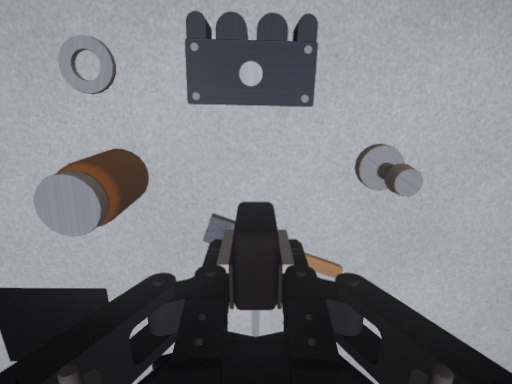

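Run:
```python
from h import *
np.set_printoptions(precision=2,suppress=True)
f=np.load('w2.npz');i=f['i'];c=dict(R=f['R'],t=f['t'],fovy=i[0],cx=i[1],cy=i[2],k1=i[3]);d=f['d']
P=cloud(c,d,np.ones(d.shape,bool));P=P[(P[:,0]>470)&(P[:,0]<630)&(P[:,1]>80)&(P[:,1]<200)]
T=P[(P[:,2]>49)&(P[:,2]<57)]
for nm,ax,fn in(("rear",0,np.max),("front",0,np.min),("left",1,np.min),("right",1,np.max)):
    a=T[:,ax];lo,hi=a.min()+6,a.max()-6;b=np.arange(lo,hi,3);q=[]
    for s in b:
        m=(a>=s)&(a<s+3)
        if m.sum()>5:q.append((s+1.5,np.sort(T[m,1-ax])[[1,-2][fn is np.max]]))
    q=np.array(q);l=cv2.fitLine(q.astype(np.float32),cv2.DIST_HUBER,0,.01,.01).ravel();print(nm,'slope deg',np.degrees(np.arctan(l[1]/l[0])),'mid',np.median(q,0))
F=P[(P[:,2]>38)&(P[:,2]<46)&(P[:,1]<118)]
for y in range(90,118,4):
    x=np.sort(F[(F[:,1]>=y)&(F[:,1]<y+4),0]); 
    if len(x)<10: continue
    g=np.diff(x);k=np.nonzero(g>4)[0];print(y,len(x),x[0],x[-1],[(round(x[j],1),round(x[j+1],1)) for j in k])
```

```text
rear slope deg -1.0921662 mid [552.28 183.96]
front slope deg -1.0566591 mid [552.28 121.59]
left slope deg 1.5848829 mid [153.25 485.91]
right slope deg 0.58788526 mid [153.25 617.82]
90 17 528.206919939553 611.9133528186076 [(np.float64(529.2), np.float64(570.5)), (np.float64(573.4), np.float64(603.5))]
94 244 487.8866300491588 616.284613111174 [(np.float64(500.9), np.float64(521.2)), (np.float64(539.3), np.float64(561.5)), (np.float64(582.6), np.float64(599.4))]
98 366 485.5560795550137 617.2269908850442 [(np.float64(502.8), np.float64(518.0)), (np.float64(542.3), np.float64(558.5)), (np.float64(584.8), np.float64(597.8))]
102 449 484.25459406024646 617.6101919155434 [(np.float64(504.4), np.float64(515.7)), (np.float64(544.3), np.float64(556.5)), (np.float64(587.0), np.float64(597.5))]
106 437 484.9492609000589 617.815214921505 [(np.float64(504.6), np.float64(514.8)), (np.float64(545.3), np.float64(556.4)), (np.float64(587.2), np.float64(597.6))]
110 431 484.846382221068 618.1538727883125 [(np.float64(504.5), np.float64(514.5)), (np.float64(545.3), np.float64(556.5)), (np.float64(587.2), np.float64(597.7))]
114 456 484.63111017313065 617.4059916211781 [(np.float64(504.8), np.float64(515.3)), (np.float64(545.3), np.float64(556.5)), (np.float64(587.5), np.float64(597.7))]
```

Request:
play_rows --motion '[0,0,-6,0,0,0,-1.1,0,0,-12,0,0,0,-1.1,0,0,-18,-1,0,0,-1.1,0,0,-24,-3,0,0,-1.1,0,0,-30,-5,0,0,-1.1]'

```text
clock: 7.78
position: [545.8, -49.5, 180.2]
ee_rot: [-0.7, 0.715, -0.001, 0.001]
contact_force: [1.0, 1.4, -1.7]
gripper_width: 19.1
```

Request:
play_rows --motion '[0,0.15,-2,-5,0,0,0,0,0.15,-2,-10,0,0,0,0,0.15,-2,-14,0,0,0,0,0.15,-2,-16.5,0,0,0,0,0.15,-2,-16.5,0,0,0]'

```text
clock: 8.4
position: [547.2, -67.8, 14.0]
ee_rot: [-0.7, 0.715, 0.0, -0.001]
contact_force: [0.3, -0.9, -0.3]
gripper_width: 19.2
```

```bash
cat > look.py <<'E'
from h import *
import sys
np.set_printoptions(precision=2,suppress=True)
tag=sys.argv[1]
for k in range(2):
    s=arm.read_state();q=s['ee_rot'];print(s['clock'],s['position'],'bladeyaw',np.degrees(2*np.arctan2(q[1],q[0]))%360-180,'tilt',q[2:],'F',s['contact_force'],s['gripper_width'])
    n=("top","side")[k]
    im,d=arm.get_image(n);c=arm.camera_info(n)
    np.savez(f'{tag}{n}.npz',im=im,d=d)
    for t,z in(("handle",30),("blade_tip",20),("slot_2",21)):
        for x in arm.place_of(t,n): print(n,t,round(x['confidence'],2),x['uv'],onz(c,x['uv'],z)[0])
    u=proj(c,[[550,60,20]])[0].astype(int);a,b=max(u[0]-75,0),max(u[1]-65,0)
    cv2.imwrite(f"pics/{tag}{n}.png",cv2.resize(im[b:b+130,a:a+150,::-1],None,fx=4,fy=4,interpolation=cv2.INTER_CUBIC));print('crop',a,b)
E
python3 look.py a
```

```text
8.4 [547.2  -67.79  14.  ] bladeyaw 88.77709098305485 tilt [ 0. -0.] F [ 0.32 -0.87 -0.33] 19.249994554419782
top slot_2 0.84 [242.5, 186.4] [587.1   87.06  21.  ]
top slot_2 0.48 [380.5, 142.7] [ 722.04 -304.66   21.  ]
crop 176 134
8.6 [548.21 -66.91  15.66] bladeyaw 88.8248686839757 tilt [-0.  0.] F [ 0.03  0.05 -0.84] 19.47693962276292
side handle 0.74 [246.1, 230.4] [543.91 -65.68  30.  ]
side slot_2 0.91 [227.3, 184.0] [503.94  95.94  21.  ]
side slot_2 0.61 [261.8, 181.4] [592.5   98.35  21.  ]
crop 171 128
```

View pics/atop.png

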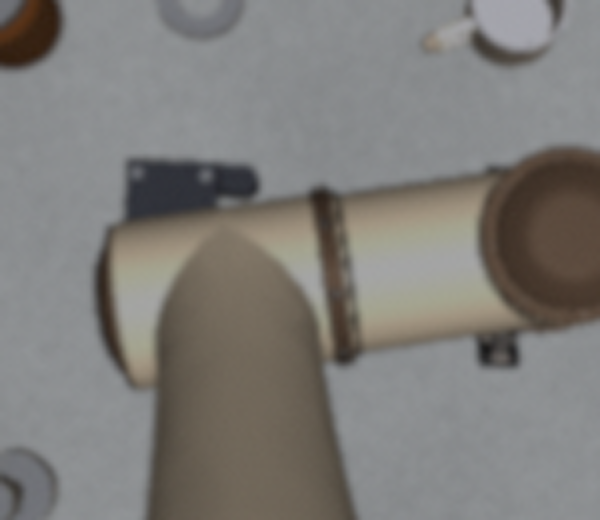

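View pics/aside.png

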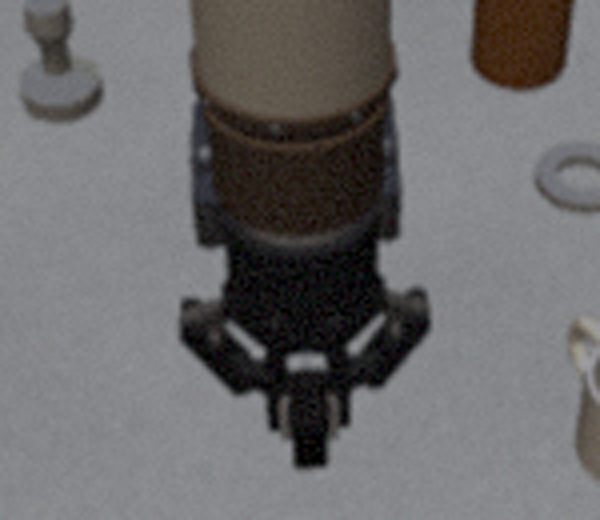

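Run:
```python
from h import *
np.set_printoptions(precision=2,suppress=True)
f=np.load('w2.npz');i=f['i'];c=dict(R=f['R'],t=f['t'],fovy=i[0],cx=i[1],cy=i[2],k1=i[3]);d=f['d']
# blade pixels (columns ~256, rows 310-335), and handle
m=np.zeros(d.shape,bool);m[215:300,232:280]=1
P=cloud(c,d,m);print(np.percentile(P,[0,10,50,90,100],axis=0))
for lo,hi in((250,262),(262,270),(240,250)):
    H=P[(P[:,1]>lo)&(P[:,1]<hi)&(P[:,2]>215)];print(lo,len(H),H.min(0) if len(H) else 0,H.max(0) if len(H) else 0)
m[:]=0;m[308:335,240:272]=1;P=cloud(c,d,m);print(np.percentile(P[:,2],[0,10,50,90,100]))
B=P[(P[:,2]>185)&(P[:,2]<245)];print('blade',len(B),B.min(0),B.max(0),np.median(B,0)) if len(B) else 0
print('cam',-c['R'].T@c['t'])
im=f['im'];cv2.imwrite('pics/w2c.png',cv2.resize(im[190:350,190:320,::-1],None,fx=4,fy=3.7))
```

```text
[[512.7  232.39  -1.14]
 [538.17 233.29 247.21]
 [546.86 244.95 261.27]
 [555.23 262.21 262.39]
 [578.43 353.8  268.58]]
250 1130 [536.49 250.01 258.97] [556.82 262.   268.43]
262 308 [536.99 262.02 259.25] [556.31 267.28 264.5 ]
240 1036 [534.4  240.03 234.78] [558.9  250.   268.58]
[ -2.55  -0.73   0.4  248.43 304.4 ]
cam [547.17 179.11 372.81]
```

View pics/w2c.png

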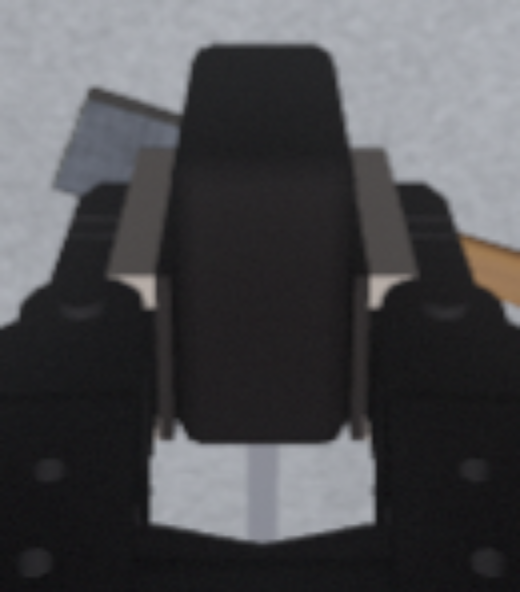

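Request:
play_rows --motion '[0,0,1.2,0,0,0,0,0,0.05,2.4,0,0,0,0,0,0.05,2.8,0,0,0,0]'

```text
clock: 9.18
position: [548.6, -37.1, 14.9]
ee_rot: [-0.701, 0.713, -0.0, 0.0]
contact_force: [0.6, -0.1, -0.9]
gripper_width: 19.2
```

Request:
play_rows --motion '[0,0,0.3,0,0,0,0,0,0.01,0.6,0,0,0,0,0,0.01,0.9,0,0,0,0]'

```text
clock: 9.55
position: [548.5, -29.4, 14.8]
ee_rot: [-0.7, 0.714, 0.0, -0.0]
contact_force: [-0.5, 0.4, -1.0]
gripper_width: 19.7
```

Request:
play_rows --motion '[0,0,0.3,0,0,0,0,0,0.01,0.6,0,0,0,0,0,0.01,0.8,0,0,0,0]'

```text
clock: 9.93
position: [548.6, -21.3, 14.8]
ee_rot: [-0.7, 0.714, 0.0, -0.0]
contact_force: [0.3, -0.9, -1.0]
gripper_width: 19.1
```

Request:
play_rows --motion '[0,0.01,0.5,0,0,0,0,0,0.02,1,0,0,0,0,0,0.03,1.5,0,0,0,0]'

```text
clock: 10.3
position: [549.0, -6.0, 14.8]
ee_rot: [-0.7, 0.714, -0.0, 0.0]
contact_force: [-0.1, 0.2, -1.3]
gripper_width: 19.2
```

Request:
play_rows --motion '[0,0.01,0.5,0,0,0,0,0,0.02,1,0,0,0,0,0,0.03,1.5,0,0,0,0]'

```text
clock: 10.68
position: [549.2, 8.9, 14.8]
ee_rot: [-0.7, 0.714, 0.0, -0.0]
contact_force: [0.2, 0.6, -1.3]
gripper_width: 19.2
```

Request:
play_rows --motion '[0,0.01,0.4,0,0,0,0,0,0.02,0.8,0,0,0,0,0,0.03,1.2,0,0,0,0]'

```text
clock: 11.05
position: [549.5, 20.8, 14.8]
ee_rot: [-0.7, 0.714, 0.0, -0.0]
contact_force: [-0.1, -0.4, -0.7]
gripper_width: 19.3
```

Request:
play_rows --motion '[0,0.01,0.4,0,0,0,0,0,0.02,0.8,0,0,0,0,0,0.03,1.2,0,0,0,0]'

```text
clock: 11.42
position: [549.8, 32.8, 14.8]
ee_rot: [-0.7, 0.714, -0.0, -0.0]
contact_force: [-0.7, 0.2, -1.7]
gripper_width: 19.2
```

Run:
```python
from bench import arm
s=arm.read_state();print(s['contact_force'],s['wrist_torque'],s['position'])
arm.get_image("top");s=arm.read_state();print(s['contact_force'],s['wrist_torque'],s['position'])
```

```text
[-0.74876385  0.24874357 -1.73496797] [-0.04614631  0.02254406  0.03526678] [549.84638619  32.83283091  14.80222015]
[-0.54755368  0.6409122  -0.81092894] [-0.00538871  0.02981352 -0.00409292] [549.95712646  33.19618395  14.81660235]
```

Request:
play_rows --motion '[0,-0.06,-3,0,0,0,0,0,-0.12,-6,0,0,0,0,0,-0.18,-9,0,0,0,0,0,-0.2,-9.6,0,0,0,0,0,-0.2,-9.6,0,0,0,0]'

```text
clock: 12.1
position: [547.9, -63.5, 14.8]
ee_rot: [-0.7, 0.714, -0.0, 0.0]
contact_force: [0.1, -0.4, -1.3]
gripper_width: 19.1
```

Request:
play_rows --motion '[0,1.5,0,0,0,0,0,0,3,0,0,0,0,0,0,4.2,0,0,0,0,0,0,4.2,0,0,0,0,0]'

```text
clock: 12.6
position: [590.6, -62.7, 14.7]
ee_rot: [-0.7, 0.714, -0.0, 0.0]
contact_force: [-0.0, 0.1, -0.8]
gripper_width: 18.7
```

Request:
play_rows --motion '[0,0.02,1,0,0,0,0,0,0.04,2,0,0,0,0,0,0.05,2.6,0,0,0,0]'

```text
clock: 12.98
position: [590.1, -36.4, 14.9]
ee_rot: [-0.7, 0.714, 0.0, -0.0]
contact_force: [-0.2, 0.4, -0.9]
gripper_width: 19.6
```

Request:
play_rows --motion '[0,0,0.3,0,0,0,0,0,0.01,0.6,0,0,0,0,0,0.01,0.9,0,0,0,0]'

```text
clock: 13.35
position: [590.4, -28.4, 14.8]
ee_rot: [-0.7, 0.714, 0.0, -0.0]
contact_force: [0.1, 0.1, -0.1]
gripper_width: 18.9
```

Request:
play_rows --motion '[0,0,0.3,0,0,0,0,0,0.01,0.6,0,0,0,0,0,0.02,0.9,0,0,0,0]'

```text
clock: 13.72
position: [590.6, -19.3, 14.8]
ee_rot: [-0.7, 0.714, 0.0, -0.0]
contact_force: [0.3, 0.5, -1.7]
gripper_width: 19.3
```

Request:
play_rows --motion '[0,0.01,0.5,0,0,0,0,0,0.02,1,0,0,0,0,0,0.03,1.5,0,0,0,0]'

```text
clock: 14.1
position: [591.0, -4.0, 14.8]
ee_rot: [-0.7, 0.714, -0.0, 0.0]
contact_force: [0.2, 0.0, -1.1]
gripper_width: 19.1
```

Request:
play_rows --motion '[0,0.01,0.4,0,0,0,0,0,0.02,0.8,0,0,0,0,0,0.03,1.2,0,0,0,0]'

```text
clock: 14.48
position: [591.2, 7.9, 14.8]
ee_rot: [-0.7, 0.714, 0.0, -0.0]
contact_force: [-1.0, 0.1, -1.2]
gripper_width: 19.5
```

Request:
play_rows --motion '[0,0.01,0.4,0,0,0,0,0,0.02,0.8,0,0,0,0,0,0.03,1.2,0,0,0,0]'

```text
clock: 14.85
position: [592.7, 19.1, 15.3]
ee_rot: [-0.7, 0.714, -0.001, 0.001]
contact_force: [3.2, -4.9, -1.1]
gripper_width: 19.6
```

Request:
play_rows --motion '[0,0.01,0.4,0,0,0,0,0,0.02,0.8,0,0,0,0,0,0.03,1.2,0,0,0,0]'

```text
clock: 15.22
position: [593.0, 31.5, 15.2]
ee_rot: [-0.7, 0.714, -0.001, 0.001]
contact_force: [3.4, -2.2, -1.8]
gripper_width: 19.4
```

Request:
play_rows --motion '[0,0.01,0.3,0,0,0,0,0,0.01,0.6,0,0,0,0,0,0.02,0.9,0,0,0,0]'

```text
clock: 15.6
position: [593.1, 41.0, 15.2]
ee_rot: [-0.7, 0.714, -0.001, 0.001]
contact_force: [4.3, -3.4, -1.8]
gripper_width: 19.2
```

Request:
play_rows --motion '[0,0,0.15,0,0,0,0,0,0,0.3,0,0,0,0,0,0,0.3,0,0,0,0]'

```text
clock: 15.98
position: [593.2, 44.2, 15.2]
ee_rot: [-0.7, 0.714, -0.001, 0.001]
contact_force: [4.7, -1.2, -0.4]
gripper_width: 19.5
```

Request:
play_rows --motion '[0,0,0.1,0,0,0,0,0,0,0.2,0,0,0,0,0,0,0.2,0,0,0,0]'

```text
clock: 16.35
position: [593.1, 46.0, 15.2]
ee_rot: [-0.7, 0.714, -0.001, 0.001]
contact_force: [4.9, -2.0, -1.3]
gripper_width: 19.1
```

Request:
play_rows --motion '[0,0,0.1,0,0,0,0,0,0,0.2,0,0,0,0,0,0,0.2,0,0,0,0]'

```text
clock: 16.73
position: [592.9, 47.1, 15.3]
ee_rot: [-0.7, 0.714, -0.001, 0.001]
contact_force: [6.3, -5.8, -1.9]
gripper_width: 19.4
```

Request:
play_rows --motion '[0,0,0.1,0,0,0,0,0,0,0.1,0,0,0,0]'

```text
clock: 16.98
position: [592.8, 47.2, 15.3]
ee_rot: [-0.7, 0.714, -0.001, -0.0]
contact_force: [5.8, -8.8, -0.7]
gripper_width: 18.9
```

Request:
play_rows --motion '[0,0,0,-0.15,0,0,0,0,0,0,-0.3,0,0,0,0,0,0,-0.4,0,0,0,0,0,0,-0.4,0,0,0]'

```text
clock: 17.48
position: [593.3, 47.1, 12.5]
ee_rot: [-0.7, 0.714, -0.001, 0.001]
contact_force: [4.5, -10.3, 5.8]
gripper_width: 19.3
```

Request:
play_rows --motion '[0,0,0,-0.1,0,0,0,0,0,0,-0.1,0,0,0]'

```text
clock: 17.73
position: [593.1, 47.1, 11.9]
ee_rot: [-0.7, 0.714, -0.001, 0.0]
contact_force: [2.0, -10.6, 7.0]
gripper_width: 19.1
```

Request:
play_rows --motion '[60,0,0,0,0,0,0,60,0,0,0,0,0,0,60,0,0,0,0,0,0,60,0,0,0,0,0,0]'

```text
clock: 18.23
position: [591.7, 48.9, 9.5]
ee_rot: [-0.7, 0.714, 0.0, -0.0]
contact_force: [-0.0, 0.3, 0.5]
gripper_width: 51.4
```

Request:
play_rows --motion '[60,0,0,2,0,0,0,60,0,0,6,0,0,0,60,0,0,12,0,0,0,60,0,0,18,0,0,0]'

```text
clock: 18.73
position: [591.5, 48.7, 191.2]
ee_rot: [-0.7, 0.714, 0.0, -0.001]
contact_force: [0.5, 0.1, 0.5]
gripper_width: 51.6
```

Request:
play_rows --motion '[60,-4,5,2,0,0,0,60,-6,10,2,0,0,0,60,-6,14,2,0,0,0,60,-6,14,2,0,0,0]'

```text
clock: 19.23
position: [531.5, 191.1, 209.8]
ee_rot: [-0.702, 0.713, 0.0, 0.0]
contact_force: [-0.4, -0.2, 0.7]
gripper_width: 51.2
```

Run:
```python
from h import *
np.set_printoptions(precision=2,suppress=True)
for n in("wrist","side"):
    s=arm.read_state();c=arm.camera_info(n);im,d=arm.get_image(n);cv2.imwrite(f"pics/f{n}.png",im[...,::-1])
    print(n,s['clock'],s['position'],s['contact_force'],s['gripper_width'])
    for t,z in(("handle",22),("slot_2",21),("block",0)):
        for x in arm.place_of(t,n): print(t,round(x['confidence'],2),x['uv'],onz(c,x['uv'],z)[0])
    for x in arm.outline_of("handle",n)[:1]:
        P=cloud(c,d,x['mask']);T=P[(P[:,2]>39)&(P[:,2]<52)];print('handle top',len(T),T.mean(0),cv2.minAreaRect(T[:,:2].astype(np.float32)))
    P=cloud(c,d,np.ones(d.shape,bool));P=P[(P[:,0]>470)&(P[:,0]<630)&(P[:,1]>80)&(P[:,1]<200)]
    T=P[(P[:,2]>49)&(P[:,2]<57)];print('cover',cv2.minAreaRect(T[:,:2].astype(np.float32)))
```

```text
wrist 19.225 [531.54 191.07 209.77] [-0.4  -0.18  0.67] 51.21223478739175
handle 0.78 [190.6, 27.2] [595.85  43.06  22.  ]
slot_2 0.92 [277.7, 79.6] [506.51  94.72  21.  ]
slot_2 0.9 [197.9, 80.0] [592.22  93.76  21.  ]
slot_2 0.61 [236.6, 78.9] [550.6   93.34  21.  ]
block 0.67 [236.7, 117.3] [553.15 134.55   0.  ]
block 0.59 [197.4, 76.7] [596.38  88.85   0.  ]
handle top 987 [593.77  46.38  44.32] ((594.6538696289062, 70.37353515625), (88.00614166259766, 20.383235931396484), 89.66424560546875)
cover ((551.4646606445312, 153.1881103515625), (63.090816497802734, 134.3999481201172), 89.10305786132812)
side 19.475 [532.02 187.59 209.57] [-0.95  0.51  0.32] 50.898336375835704
handle 0.75 [227.4, 180.1] [504.46 109.41  22.  ]
handle 0.73 [329.5, 239.8] [724.45 -99.78  22.  ]
handle 0.57 [265.1, 194.4] [596.66  50.09  22.  ]
slot_2 0.96 [263.8, 181.9] [597.45  96.08  21.  ]
slot_2 0.84 [227.6, 180.1] [504.92 110.44  21.  ]
slot_2 0.66 [244.3, 185.4] [546.96  87.27  21.  ]
block 0.81 [245.4, 176.8] [551.85 142.02   0.  ]
block 0.56 [304.8, 143.0] [735.8  275.67   0.  ]
handle top 109 [592.84  41.74  44.56] ((593.3120727539062, 43.99164581298828), (40.00804901123047, 19.41350746154785), 85.43317413330078)
cover ((551.2268676757812, 151.8984375), (66.57131958007812, 132.09689331054688), 89.71345520019531)
```

View pics/fwrist.png

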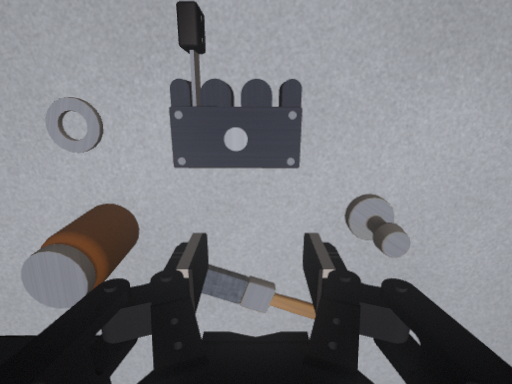

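View pics/fside.png

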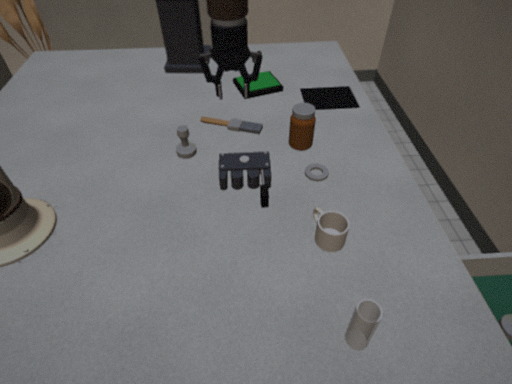

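Run:
```python
from h import *
np.set_printoptions(precision=2,suppress=True)
n="wrist";c=arm.camera_info(n);im,d=arm.get_image(n)
P=cloud(c,d,np.ones(d.shape,bool));P=P[(P[:,0]>565)&(P[:,0]<620)]
T=P[(P[:,1]>15)&(P[:,1]<72)&(P[:,2]>42)&(P[:,2]<48)];r=cv2.minAreaRect(T[:,:2].astype(np.float32));print('handle top',len(T),T[:,2].mean(),r)
A=np.c_[T[:,:2]-T[:,:2].mean(0),np.ones(len(T))];print('tilt deg',np.degrees(np.linalg.lstsq(A,T[:,2],rcond=None)[0][:2]))
B=P[(P[:,1]>71)&(P[:,1]<112)&(P[:,2]>26)&(P[:,2]<34)&(abs(P[:,0]-593)<6)];l=cv2.fitLine(B[:,:2].astype(np.float32),cv2.DIST_HUBER,0,.01,.01).ravel();print('blade',len(B),B.mean(0),np.degrees(np.arctan2(l[1],l[0])))
```

```text
handle top 942 44.470940479425195 ((594.6156616210938, 45.120330810546875), (39.746952056884766, 20.011014938354492), 89.016845703125)
tilt deg [0.5 0.4]
blade 218 [595.05  92.16  30.95] 87.82869
```

```bash
python3 -c "
from bench import arm
print(arm.job_done())"
```

```text
the job is handed in; nothing more can be done
None
```

The blade is in slot 3, pushed home against the stop, standing on the counter and let go. I handed the job in at about 19.6 s; no verdict was reported.

- **Finding the slot:** Slot 2 ran free, with side and drag forces under 1 N and the tip well past where the shoe sits. Slot 3 dragged, with 2–5 N against the push and 3–5 N sideways from the side where the shoe would be. I did not try slot 1.
- **Pushing home:** I pushed in 1–2 mm steps until the blade stopped moving, with the push force at about 9 N. I then lowered it onto the counter, opened the fingers and lifted clear.
- **Last wrist-camera checks:**
  - The tip is about 36 mm along the block, against the stop at 37 mm, to within about 2 mm.
  - The blade lies within about 1° of the slot, and the handle is tilted by less than 1°.
  - The handle's top is at 44.5 mm, which fits it standing on the counter.
- **Bystanders:** They looked undisturbed in the last side and wrist pictures, though I did not re-measure their positions. I have no direct reading of the shoe's travel.
- **What failed or disagreed:**
  - The arm hid the blade tip from both fixed cameras before the first insertion, so I relied on the wrist-camera measurements and on feel.
  - In the last side picture the network's top pick for the handle was wrong. A lower-ranked pick agreed with the wrist view.

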